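# Clamp the dop transfer jig to the slotted plate

## Robot

A 6-joint arm with a two-finger parallel gripper is mounted at the origin on the work surface. World frame = base frame: x ahead of the robot, y to its left, z up, the work surface at z = 0. Lengths are in m, angles in rad, forces in N, time in s.
With the tool pointing down it reaches from about 0.35 to 0.775 m from the base axis. Payload 7.3 kg.
Tool frame: the origin (TCP) lies on the centre line of the jaws, within the pads' length; the fingertips stand 11 mm ahead of it and the grasp point (between the pads) lies 8 mm behind it; y points along the fingers, z is the direction in which the jaws open and shut, and the axes are right-handed (so a half turn about y gives the same grasp; the last joint's range is limited). The gripper opens to 92 mm and grips with 3 to 60 N. Pads are 19 mm wide; open, the fingers measure 130 mm over their backs; the gripper's body (75 mm by 190 mm) begins 47 mm behind the grasp point.
Start: joints at [-1.328, 0.342, 1.524, -0, 1.275, -0.146], TCP at [0.199, -0.486, 0.238] pointing down, gripper open.
Joint ranges: [-2.53, 2.53], [-0.77, 2.02], [0.04, 2.7], [-1, 4.14], [0.28, 2.66], [-3.11, 3.11]. Speed limits (rad/s): [2.57, 2.57, 3.14, 3.14, 3.14, 3.14].

## Interface

Orientations are given as [roll, pitch, yaw] about the fixed x, y, z axes, in that order (R = Rz(yaw) Ry(pitch) Rx(roll)).
In Python, from cell import robot, cams gives the robot as it stands.
- The arm moves only by the tool apply_moves, never from a script. Its argument "plan" is a list of rows, each a list of 7 numbers: the shift along the tool's x, y, z in m, then the turn, a rotation vector about the tool's x, y, z in degrees, then the gripper command: -1 is fully open, 1 is shut, values between are in proportion. A call has exactly 5 rows; each row is the pose to reach, as a shift and turn from the pose commanded when the call began, along the tool's axes at that moment; what a row does not reach only later rows make up. A row lasts 1/8 s, in which the tool goes at most 62.5 mm and 10.7 degrees, less where a joint would pass 70% of its speed; a pose out of reach is approached as far as the arm can. A call with a gripper value outside its range is refused whole. The fingers move at their own pace and stop on an object; "squeeze" is the grip in N (left out, the last holds). Time passes only in rows, so rows that repeat a pose let the fingers close, or fill a call up. It gives the time, the measured TCP pose, the force and the opening at its end, in the units of the state.
- robot.observe(): the state, without advancing time (a new reading comes with each control period).
- cams.read_camera(name): name is "side" or "top"; returns the picture (384x512x3 uint8, blue, green, red); there is no depth.
- cams.calibration(name): a dict with "fx", "fy", "cx", "cy" (pixels), "extrinsics" (4x4, takes a point from world to camera coordinates). Camera axes: x right, y up, looking along -z (the intrinsics and any distortion apply to the point x, -y, -z); pixel columns grow to the right and rows downward; lengths in m; the calibration is good to about 2 mm. A picture is of the moment at which its call begins. calibration takes no time and is no camera call.
- robot.hand_in(): hands the job in, once; it reports no verdict.
The state is a dict: "time": time; "qpos": joint angles; "qvel": joint speeds; "joint_efforts": joint torques, N m; "tool_pos": TCP position; "tool_rot": TCP orientation; "contact_force": force on the tool from outside, world axes, zero at the start; "torque": the same for the moment, N m; "opening": finger opening in m.
Only numpy, scipy, OpenCV 4.12 (cv2) and the standard library are available. Lean on these libraries where they do the work, as an engineer would, in place of code of your own. Each camera call takes 0.05 s, during which the arm holds its last target. There are 200 camera calls.

## Task

Clamp the gem-cutter's transfer jig to the slotted plate where it stands: take the T-bolt with its knob from the wooden rack, let its head into the slot in front of the jig's notch, turn it square under the lips and slide it fully home into the notch. Then tighten the knob firmly by hand, without wrenching it, so that it grips the foot. Do not shove the jig out of place or press the bolt hard on the plate, and leave the other things on the bench alone.

Things in the scene. Friction and masses are not known exactly. Their poses are not given: they have to be found in the camera images.
- plate: Aluminium T-slotted plate fixed on the bench, 170 (x) x 340 (y) x 22 mm high; origin at the centre of its underside, z up. Two T-slots run along its whole y length, centred at x = -40 and +40 mm. Each has a mouth 14 mm wide between two lips 7 mm thick (z 15 to 22 mm), and below them a channel 26 mm wide and 10 mm high (z 5 to 15 mm).
- jig: Dop transfer jig, 1.4 to 1.9 kg, standing loose over one of the two slots: a steel foot 60 (x) x 167 (y) x 8 mm and on its rear part (y -40 to 40 mm) a V-block 55 mm high with brass dops and a blue stone. Origin at the underside below the middle of the V-block; y points along the slot to the foot's open end (y = 125 mm). A push of over about 7 N along the plate shifts it.
- jig_seat (a point): Point on top of the jig's foot, 105 mm along jig y from its origin: the place of the T-bolt's axis when its shank lies fully home against the bottom of the foot's U-notch. The notch is 15 mm wide and centred over the slot; its open end is 20 mm in front of this point, the V-block 65 mm behind it.
- bolt: Steel T-bolt, loose, 67 mm long, 100 g plus the 140 g knob it carries. Origin at the centre of the underside of its T-head, z up along the shank. Head 12.4 mm wide (x), 25.4 mm long (y), 6 mm high; shank 10 mm thick. A yellow stripe across the shank's top end lies along the head (y).
- bolt_head (a point): Centre of the T-head, 3 mm above its underside, axes as the bolt. Two corners (+x+y and -x-y) are cut away: let lengthwise into a slot, the head can be turned clockwise (from above) under the lips until it stops against the channel's sides, 0 to 9 degrees past square; counter-clockwise it jams at about 40 degrees.
- knob_grip (a point): Centre of the knob's black fluted grip, 36 mm in diameter and 20 mm high: grip it here. A hub and a steel flange 42 mm in diameter are below it; the flange's underside, 27 mm below this point, bears on the jig's foot. At the start it is 22.6 to 24.4 mm above the underside of the T-head, that is 1.6 to 3.4 mm more than head, lips and foot together.
- knob: The steel knob on the bolt's thread (8 mm a turn, clockwise from above tightens: knob down, bolt up). Thread friction (0.05 N m) takes the bolt round until the head stops. After 1 to 3 rad flange and head both bear, felt in turning as a torque above 0.15 N m. Tight by hand is 0.4 to 0.8 rad more (the grip grows by some 75 N a rad); under 0.2 is loose, over 1.2 wrenched. Origin: flange underside.
- rack: Wooden rack fixed on the bench, 60 (x) x 110 (y) x 36 mm high, with two upright dops at its +y end that reach 40 mm above it. Origin at the centre of its underside.
- rack_pocket (a point): Centre of the mouth of the pocket in the rack's top face (15.5 x 29 mm, long side along rack y, 20 mm deep). The T-bolt stands in it, its head on the pocket's floor and lying along rack y, the knob above the rack.
- block: Bystander: ground steel setting block 50 x 70 x 28 mm standing loose over the plate's other slot. Origin at the centre of its underside.
- lap: Bystander: spare copper lap, a disc 150 mm in diameter and 12 mm thick, lying on the bench. Origin at the centre of its underside.
- loupe: Bystander: small steel folding loupe, a ring 26 mm in diameter and 22 mm high with a short handle. Origin on the bench, near the ring.
- jar: Bystander: jar of polishing compound with a red cap, 52 mm in diameter, 62 mm high. Origin at the centre of its underside.
Mind the look-alikes: they are no part of the job. Leave any orange look-alike of the bolt alone.

How it is judged:
By the outcome, as a careful person would: the job done as asked, in the order asked, and still so for the second after the job is handed in, with the robot touching nothing.
It also fails if it takes over 72 s, if anything falls off the work surface, if the arm or the gripper's body presses on something with over 40 N, if the wrist force passes 120 N, or if a joint passes its speed limit or range.

## Working session

There is one attempt and no reset: what is moved stays moved. The work goes in short steps, Python scripts to look and compute and a tool call to move; the robot and the scene stay as the last step left them, time stands still between calls to the robot, and variables do not carry over. Pictures are saved under pics/ and viewed, about 8 in all and at most 12, crops included, and the job is handed in when it is done.

Besides the shell and the picture viewer there is one more tool, called after ">>>" by a JSON object that holds its "op" and its "data", one argument or row to a line. apply_moves: Moves the arm, as the interface text tells. Its arguments: {"type":"object","properties":{"plan":{"type":"array","items":{"type":"array","items":{"type":"number"}}},"squeeze":{"type":"number"}},"required":["plan"]}

```bash
ls; mkdir -p pics; python3 - <<'E'
from cell import robot, cams
import cv2,numpy as np
np.set_printoptions(precision=4,suppress=True)
for n in("side","top"):
    cv2.imwrite(f"pics/{n}0.png",cv2.resize(cams.read_camera(n),(800,600),interpolation=cv2.INTER_CUBIC)); print(n,cams.calibration(n))
print(robot.observe())
E
```

```text
pics
side {'fx': 499.12003187636964, 'fy': 499.12003187636964, 'cx': 251.01306397646687, 'cy': 196.5040120585535, 'extrinsics': array([[ 0.9033, -0.429 , -0.0044, -0.5353],
       [ 0.2891,  0.6012,  0.745 , -0.2185],
       [-0.3169, -0.6742,  0.6671, -1.4481],
       [ 0.    ,  0.    ,  0.    ,  1.    ]])}
top {'fx': 382.19899397698924, 'fy': 382.19899397698924, 'cx': 256.95097992507374, 'cy': 188.89773320094412, 'extrinsics': array([[-0.0021, -0.9998,  0.0209, -0.0197],
       [ 0.9867,  0.0014,  0.1628, -0.5655],
       [-0.1628,  0.021 ,  0.9864, -0.9224],
       [ 0.    ,  0.    ,  0.    ,  1.    ]])}
{'time': 0.1, 'qpos': array([-1.328 ,  0.3426,  1.5249,  0.    ,  1.2754, -0.146 ]), 'qvel': array([-0.0005, -0.003 , -0.0027, -0.0026, -0.0006, -0.    ]), 'joint_efforts': array([  0.0018, -43.2005, -24.4694,   0.0719,   0.0526,  -0.    ]), 'tool_pos': array([ 0.199 , -0.4855,  0.2371]), 'tool_rot': array([-1.5721,  0.0002, -2.7528]), 'contact_force': array([-0.2699,  0.1745, -0.2242]), 'torque': array([ 0.018 , -0.008 , -0.0064]), 'opening': 0.09161990998863022}
```

View pics/top0.png

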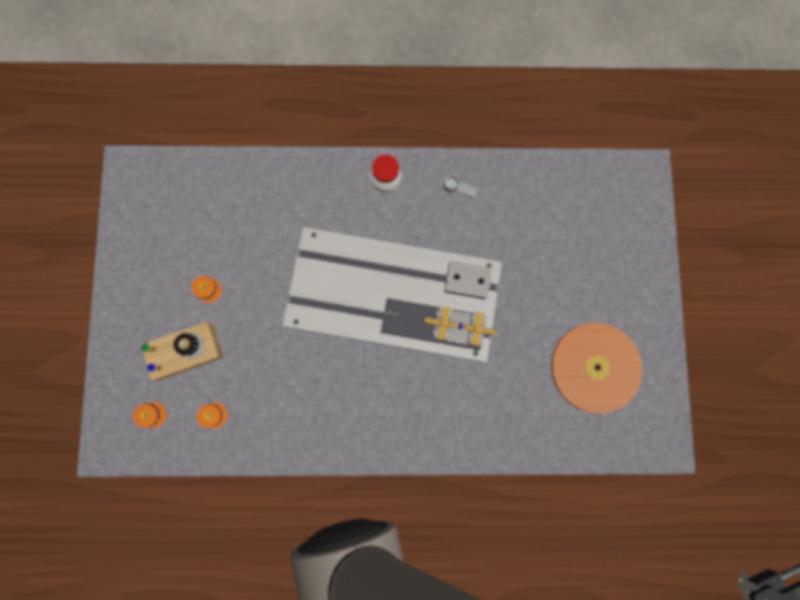

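View pics/side0.png

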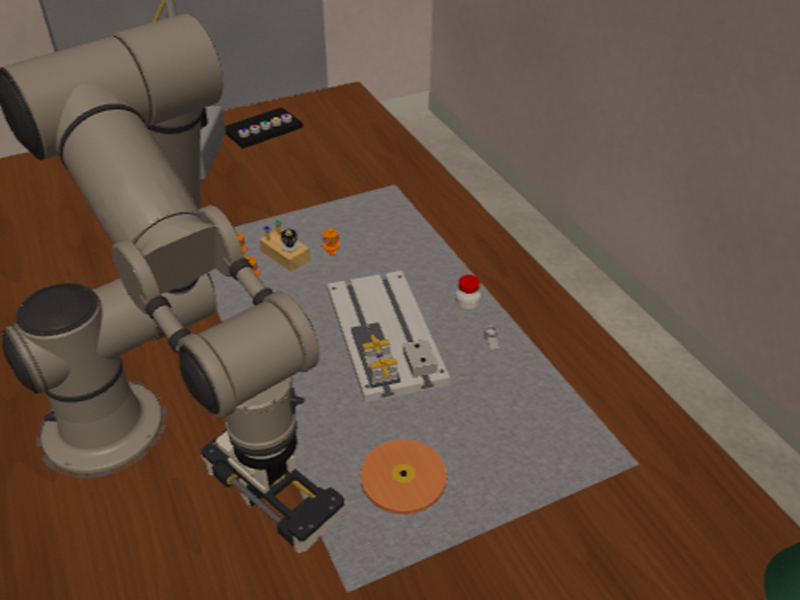

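The top view shows the rack at (180,350) with the black-knobbed bolt at (186,345). The jig sits on the lower slot, with its notch opening left at (385,312). The orange look-alikes are at (205,288), (150,415) and (211,415). Next I'll enlarge these.

```bash
cat > h.py <<'E'
from cell import robot, cams
import cv2,numpy as np
from scipy.spatial.transform import Rotation as R
np.set_printoptions(precision=4,suppress=True)
def w2p(n,P):
    c=cams.calibration(n);E=c["extrinsics"];p=E[:3,:3]@np.array(P)+E[:3,3]
    return np.array([c["cx"]+c["fx"]*p[0]/-p[2],c["cy"]-c["fy"]*p[1]/-p[2]])
def p2w(n,uv,z):
    c=cams.calibration(n);E=c["extrinsics"]
    d=E[:3,:3].T@np.array([(uv[0]-c["cx"])/c["fx"],-(uv[1]-c["cy"])/c["fy"],-1]);o=-E[:3,:3].T@E[:3,3]
    return o+d*(z-o[2])/d[2]
def crop(im,x0,y0,w,h,s): return cv2.resize(im[y0:y0+h,x0:x0+w],None,fx=s,fy=s,interpolation=cv2.INTER_CUBIC)
E
python3 - <<'E'
from h import *
t=cams.read_camera("top");s=cams.read_camera("side")
a=crop(t,180,140,150,95,5.33)
b=crop(t,80,195,70,55,5.7);d=crop(s,160,135,70,55,5.7)
r=np.hstack([b,d]);w=max(a.shape[1],r.shape[1])
f=lambda i:cv2.copyMakeBorder(i,0,0,0,w-i.shape[1],0)
o=np.vstack([f(a)[:285*2],]) ;print(a.shape,r.shape)
cv2.imwrite("pics/plate.png",a);cv2.imwrite("pics/rack.png",r)
E
```

```text
(506, 800, 3) (314, 798, 3)
```

View pics/plate.png

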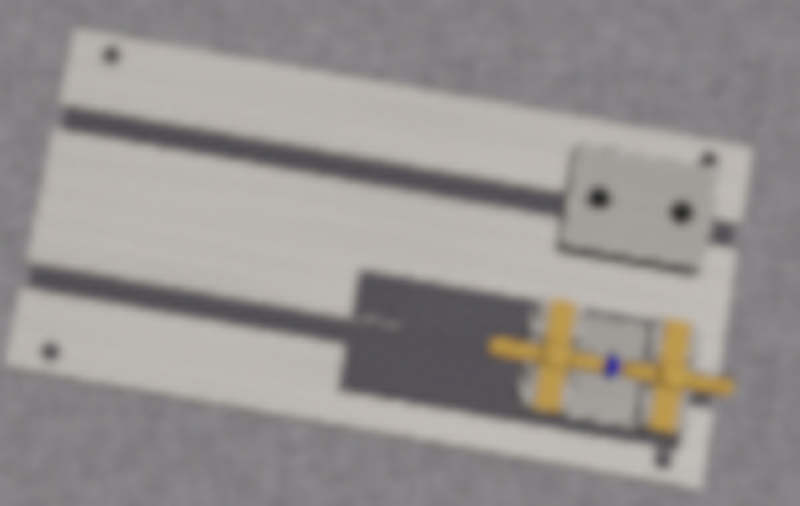

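View pics/rack.png

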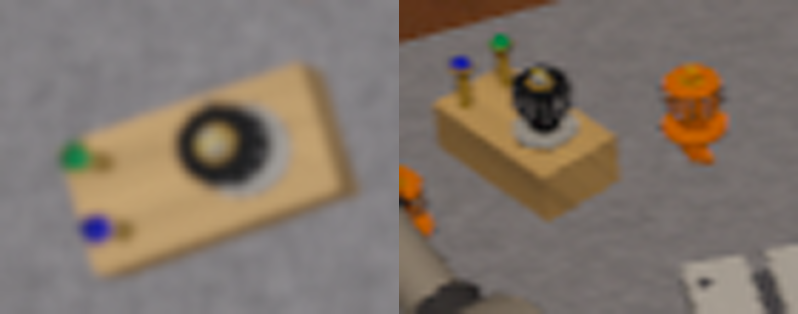

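```bash
cat >> h.py <<'E'
from scipy.optimize import least_squares
def c2n(X,x0,y0,s): return np.array([x0+(X[0]+.5)/s-.5,y0+(X[1]+.5)/s-.5])
def fit(n,loc,pix,z,x0):
    loc=np.array(loc,float)
    if np.ndim(z)==0: z=[z]*len(loc)
    def f(p):
        c,s=np.cos(p[2]),np.sin(p[2])
        return np.concatenate([w2p(n,[p[0]+c*l[0]-s*l[1],p[1]+s*l[0]+c*l[1],h])-q for l,q,h in zip(loc,pix,z)])
    r=least_squares(f,x0);return r.x,r.fun
E
python3 - <<'E'
from h import *
A=lambda X:c2n(X,180,140,5.33);B=lambda X:c2n(X,80,195,5.7);S=lambda X:c2n((X[0]-399,X[1]),160,135,5.7)
# plate +y to image left (world +y-ish), x up
p,e=fit("top",[(.085,.17),(.085,-.17),(-.085,-.17),(-.085,.17),(.04,.17),(-.04,.17)],[A(q) for q in[(73,30),(752,147),(703,488),(5,365),(64,118),(31,276)]],.022,[.5,0,0])
print("plate",p,np.degrees(p[2]),e)
j,e=fit("top",[(.03,.125),(-.03,.125)],[A((360,271)),A((341,390))],.030,[.45,0,p[2]]);print("jig",j,np.degrees(j[2]),e)
rt,e=fit("top",[(.03,-.055),(-.03,-.055),(-.03,.055),(.03,.055)],[B(q) for q in[(310,65),(345,190),(98,277),(66,150)]],.036,[.4,.3,.3]);print("rack",rt,np.degrees(rt[2]),e)
print("bolt top",p2w("top",B((215,143)),.083),p2w("side",S((540,76)),.083)," grip",p2w("top",B((224,145)),.0765))
# jig in plate frame
c,s=np.cos(p[2]),np.sin(p[2]);M=np.array([[c,-s],[s,c]])
print("jig in plate",M.T@(j[:2]-p[:2]))
u=M@np.array([0,1]);O=p[:2]+M@np.array([-.04,0]);yj=(M.T@(j[:2]-p[:2]))[1]
print("seat",O+u*(yj+.105),"axis",u,"entry(+45mm)",O+u*(yj+.150), "slot end y",.17-yj-.105)
E
```

```text
plate [ 0.5733 -0.0074 -0.1729] -9.906295330041637 [ 0.7768  0.0091  0.3859  0.0313  0.1245 -0.0721  0.4966  0.2448 -0.9154
 -0.1432 -0.8587 -0.1031]
jig [ 0.5162 -0.114  -0.1541] -8.828012767664411 [ 0.0481 -0.3113 -0.0473  0.3051]
rack [0.4766 0.3343 0.3377] 19.347078904065555 [-0.5957 -0.0261  0.1103  0.517   0.6854  0.0154 -0.212  -0.5028]
bolt top [0.4846 0.3146 0.083 ] [0.4819 0.3133 0.083 ]  grip [0.4842 0.313  0.0765]
jig in plate [-0.0379 -0.1148]
seat [ 0.5322 -0.0102] axis [0.172  0.9851] entry(+45mm) [0.5399 0.0342] slot end y 0.17982199237788216
```

```bash
python3 - <<'E'
from h import *
s=cams.read_camera("side")
cv2.imwrite("pics/sidejig.png",crop(s,200,165,100,95,6))
E
```

```text
(no output)
```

View pics/sidejig.png

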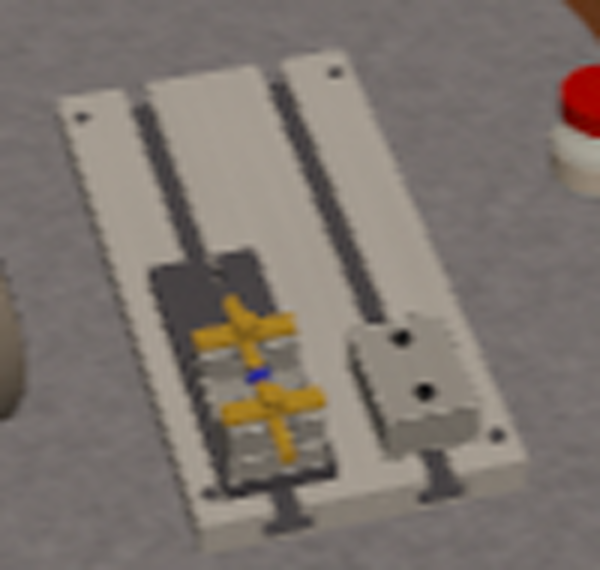

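```bash
cat >> h.py <<'E'
def tri(a,b):
    def f(P): return np.concatenate([w2p("top",P)-a,w2p("side",P)-b])
    r=least_squares(f,[.5,0,.05]);return r.x,r.fun
E
python3 - <<'E'
from h import *
A=lambda X:c2n(X,180,140,5.33);S=lambda X:c2n(X,200,165,6)
L=[(-.085,.17),(.085,.17),(.085,-.17),(-.085,-.17),(-.04,.17),(.04,.17)]
p,e=fit("side",L,[S(q) for q in[(58,97),(343,50),(525,455),(203,528),(143,84),(271,65)]],.022,[.57,0,-.17]);print("plate side",p,np.degrees(p[2]),e)
j,e=fit("side",[(-.03,.125),(.03,.125)],[S((150,268)),S((253,248))],.030,[.51,-.11,-.17]);print("jig side",j,e)
for n,a,b in [("stone",(612,366),(258,375)),("doptip",(492,345),(232,298)),("doptip2",(733,387),(287,458)),("bar1",(562,303),(297,322)),("bar2",(545,410),(196,343))]:
    print(n,*tri(A(a),S(b)))
E
```

```text
plate side [ 0.5722 -0.0062 -0.1774] -10.166837983066374 [ 0.3354  0.1476  0.4118 -0.3824  0.7137  0.7144 -0.4215 -0.1702 -1.0615
  0.0695 -0.0075 -0.6992]
jig side [ 0.5148 -0.1132 -0.1557] [-0.4344  0.162   0.4377 -0.1819]
stone [ 0.5134 -0.112   0.0621] [-0.115   0.4123  0.5045 -0.1129]
doptip [ 0.5236 -0.0564  0.0626] [-0.0619  0.2213  0.2784 -0.0611]
doptip2 [ 0.5034 -0.1683  0.0607] [-0.152   0.5466  0.6494 -0.1484]
bar1 [ 0.5437 -0.0892  0.0655] [ 0.0218 -0.0791 -0.0976  0.0239]
bar2 [ 0.4931 -0.0804  0.0648] [-0.0735  0.2594  0.3246 -0.0647]
```

```bash
cat >> h.py <<'E'
def rel(a,b):
    "shift mm / turn deg in tool axes from pose a to b; pose=(x,y,z,yawdeg)"
    y=np.radians(a[3]);d=np.array(b[:3])-np.array(a[:3]);c,s=np.cos(y),np.sin(y)
    return np.array([c*d[0]+s*d[1],-d[2],-s*d[0]+c*d[1]])*1e3, -(b[3]-a[3])
def now():
    o=robot.observe();Rm=R.from_euler("xyz",o["tool_rot"]).as_matrix()
    return (*o["tool_pos"],np.degrees(np.arctan2(Rm[1,0],Rm[0,0])))
E
python3 - <<'E'
from h import *
W=[(.199,-.4855,.2371,-157.7),(.37,-.40,.24,-104.3),(.47,-.25,.24,-50.9),(.5,-.05,.24,2.5),(.5,.15,.22,55.9),(.484,.3135,.15,109.3)]
print(now())
for a,b in zip(W,W[1:]): print(*rel(a,b))
E
```

```text
(np.float64(0.1989987853401736), np.float64(-0.4856672470619076), np.float64(0.23742581436067828), np.float64(-157.72115517797224))
[-190.6544   -2.9     -14.2184] -53.39999999999999
[-170.0523   -0.       59.8517] -53.4
[-136.289    -0.      149.4166] -53.4
[  8.7239  20.     199.8096] -53.4
[126.4176  70.     104.9134] -53.4
```

>>> {"op": "apply_moves", "data": {
  "plan": [
    [-0.038,0,-0.003,0,-10.7,0,-0.17],
    [-0.076,0,-0.006,0,-21.4,0,-0.17],
    [-0.114,-0.001,-0.009,0,-32,0,-0.17],
    [-0.152,-0.002,-0.011,0,-42.7,0,-0.17],
    [-0.191,-0.003,-0.014,0,-53.4,0,-0.17]
  ]
}}

```text
time: 0.88
tool_pos: [0.3715, -0.3998, 0.2407]
tool_rot: [-1.571, -0.0, -1.815]
contact_force: [0.1, 0.3, 0.2]
opening: 0.054
```

>>> {"op": "apply_moves", "data": {
  "plan": [
    [-0.034,0,0.012,0,-10.7,0,-0.17],
    [-0.068,0,0.024,0,-21.4,0,-0.17],
    [-0.102,0,0.036,0,-32,0,-0.17],
    [-0.136,0,0.048,0,-42.7,0,-0.17],
    [-0.17,0,0.06,0,-53.4,0,-0.17]
  ]
}}

```text
time: 1.5
tool_pos: [0.4712, -0.2495, 0.2406]
tool_rot: [-1.571, 0.0, -0.883]
contact_force: [0.3, 0.5, 0.3]
opening: 0.0534
```

>>> {"op": "apply_moves", "data": {
  "plan": [
    [-0.027,0,0.03,0,-10.7,0,-0.17],
    [-0.054,0,0.06,0,-21.4,0,-0.17],
    [-0.082,0,0.09,0,-32,0,-0.17],
    [-0.109,0,0.12,0,-42.7,0,-0.17],
    [-0.136,0,0.149,0,-53.4,0,-0.17]
  ]
}}

```text
time: 2.12
tool_pos: [0.5006, -0.0497, 0.2407]
tool_rot: [-1.571, -0.0, 0.049]
contact_force: [0.7, -0.9, 0.7]
opening: 0.0538
```

>>> {"op": "apply_moves", "data": {
  "plan": [
    [0.002,0.004,0.04,0,-10.7,0,-0.17],
    [0.004,0.008,0.08,0,-21.4,0,-0.17],
    [0.005,0.012,0.12,0,-32,0,-0.17],
    [0.007,0.016,0.16,0,-42.7,0,-0.17],
    [0.009,0.02,0.2,0,-53.4,0,-0.17]
  ]
}}

```text
time: 2.75
tool_pos: [0.5008, 0.1504, 0.2205]
tool_rot: [-1.571, 0.0, 0.981]
contact_force: [0.4, 0.4, -0.2]
opening: 0.0533
```

>>> {"op": "apply_moves", "data": {
  "plan": [
    [0.025,0.014,0.021,0,-10.7,0,-0.17],
    [0.05,0.028,0.042,0,-21.4,0,-0.17],
    [0.076,0.042,0.063,0,-32,0,-0.17],
    [0.101,0.056,0.084,0,-42.7,0,-0.17],
    [0.126,0.07,0.105,0,-53.4,0,-0.17]
  ]
}}

```text
time: 3.38
tool_pos: [0.4845, 0.3134, 0.1501]
tool_rot: [-1.571, 0.0, 1.913]
contact_force: [0.1, -0.2, 0.3]
opening: 0.0539
```

>>> {"op": "apply_moves", "data": {
  "plan": [
    [0,0,0,0,10,0,-0.1],
    [0,0,0,0,20,0,-0.1],
    [0,0,0,0,30,0,-0.1],
    [0,0,0,0,40,0,-0.1],
    [0,0,0,0,50,0,-0.1]
  ]
}}

```text
time: 4.0
tool_pos: [0.4846, 0.3123, 0.1505]
tool_rot: [-1.571, 0.0, 1.029]
contact_force: [0.8, -0.8, 0.1]
opening: 0.0501
```

>>> {"op": "apply_moves", "data": {
  "plan": [
    [0,0,0,0,10,0,-0.1],
    [0,0.01,0,0,20,0,-0.1],
    [0,0.03,0,0,30,0,-0.1],
    [0,0.05,0,0,40,0,-0.1],
    [0,0.06,0,0,40,0,-0.1]
  ]
}}

```text
time: 4.62
tool_pos: [0.4842, 0.3121, 0.0895]
tool_rot: [-1.571, 0.002, 0.338]
contact_force: [-0.2, 0.8, -0.5]
opening: 0.0505
```

```bash
python3 - <<'E'
from h import *
t=cams.read_camera("top");s=cams.read_camera("side")
cv2.imwrite("pics/pre.png",np.hstack([crop(t,85,190,65,60,6),crop(s,160,125,65,60,6)]))
print(now(),robot.observe()["qpos"])
E
```

```text
(np.float64(0.4841681890555924), np.float64(0.3120218873312648), np.float64(0.08963443228434348), np.float64(19.480469875082502)) [ 0.4395  0.5867  1.5668 -0.0001  0.9903 -1.4713]
```

View pics/pre.png

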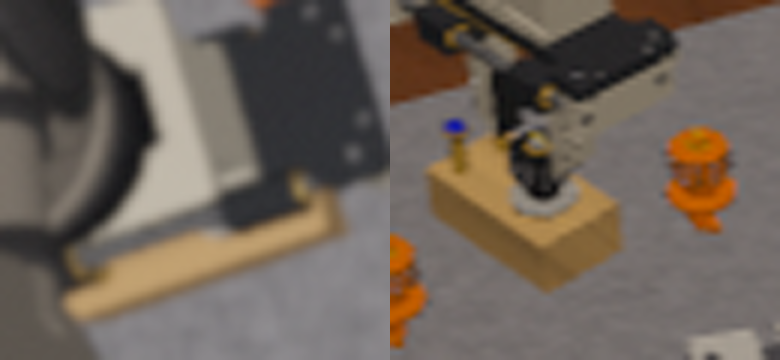

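>>> {"op": "apply_moves", "data": {
  "plan": [
    [0,0.015,0,0,0,0,-0.1],
    [0,0.029,0,0,0,0,-0.1],
    [0,0.029,0,0,0,0,0.1],
    [0,0.029,0,0,0,0,0.4],
    [0,0.029,0,0,0,0,0.4]
  ],
  "squeeze": 4
}}

```text
time: 5.35
tool_pos: [0.4848, 0.3124, 0.0619]
tool_rot: [-1.571, -0.0, 0.337]
contact_force: [-0.6, 0.5, -1.3]
opening: 0.0366
```

>>> {"op": "apply_moves", "data": {
  "plan": [
    [0,0,0,0,0,0,0.4],
    [0,0,0,0,0,0,0.4],
    [0,0,0,0,0,0,0.4],
    [0,0,0,0,0,0,0.4],
    [0,0,0,0,0,0,0.4]
  ]
}}

```text
time: 5.98
tool_pos: [0.4848, 0.3123, 0.0617]
tool_rot: [-1.571, -0.0, 0.336]
contact_force: [-0.1, 0.8, -0.9]
opening: 0.0363
```

```bash
python3 - <<'E'
from h import *
o=robot.observe();print(now(),o["contact_force"],o["torque"],o["opening"])
E
```

```text
(np.float64(0.4847870259184626), np.float64(0.31232316366759194), np.float64(0.06173588047946612), np.float64(19.27879396559013)) [-0.0516  0.8428 -0.8635] [ 0.1632 -0.0829 -0.036 ] 0.03629599817226653
```

>>> {"op": "apply_moves", "data": {
  "plan": [
    [0,0,0,0,0,0,-0.1],
    [0,0,0,0,0,0,-0.1],
    [0,0,0,0,-10,0,-0.1],
    [0,0,0,0,-20,0,-0.1],
    [0,0,0,0,-30,0,-0.1]
  ]
}}

```text
time: 6.6
tool_pos: [0.4848, 0.3123, 0.0618]
tool_rot: [-1.571, -0.0, 0.866]
contact_force: [-0.2, -0.4, -0.0]
opening: 0.0501
```

>>> {"op": "apply_moves", "data": {
  "plan": [
    [0,0,0,0,-10,0,-0.1],
    [0,0,0,0,-20,0,-0.1],
    [0,0,0,0,-30,0,-0.1],
    [0,0,0,0,-40,0,-0.1],
    [0,0,0,0,-50,0,-0.1]
  ]
}}

```text
time: 7.22
tool_pos: [0.4848, 0.3123, 0.0618]
tool_rot: [-1.571, 0.0, 1.738]
contact_force: [0.0, -0.4, 0.2]
opening: 0.0506
```

>>> {"op": "apply_moves", "data": {
  "plan": [
    [0,0,0,0,-10,0,-0.1],
    [0,0,0,0,-10,0,0.1],
    [0,0,0,0,-10,0,0.4],
    [0,0,0,0,-10,0,0.4],
    [0,0,0,0,-10,0,0.4]
  ],
  "squeeze": 4
}}

```text
time: 7.85
tool_pos: [0.485, 0.3124, 0.0618]
tool_rot: [-1.571, 0.0, 1.906]
contact_force: [1.8, 0.7, -0.4]
opening: 0.0358
```

>>> {"op": "apply_moves", "data": {
  "plan": [
    [0,0,0,0,0,0,0.4],
    [0,0,0,0,0,0,0.4],
    [0,0,0,0,0,0,0.4],
    [0,0,0,0,0,0,0.4],
    [0,0,0,0,0,0,0.4]
  ],
  "squeeze": 25
}}

```text
time: 8.48
tool_pos: [0.4849, 0.3124, 0.0618]
tool_rot: [-1.571, 0.0, 1.907]
contact_force: [2.3, 0.5, 0.8]
opening: 0.0354
```

```bash
python3 - <<'E'
from h import *
o=robot.observe();print(now(),o["contact_force"],o["torque"],o["opening"],o["qpos"])
E
```

```text
(np.float64(0.48490325941323753), np.float64(0.31236053228295635), np.float64(0.06176084340933882), np.float64(109.2732484599574)) [2.2979 0.4921 0.7538] [ 0.185  -0.391   0.0477] 0.03544935871637458 [ 0.4395  0.6239  1.5901 -0.0001  0.9271 -3.0384]
```

```bash
python3 - <<'E'
from h import *
a=(.4849,.3124,.0618,109.3);b=(.4849,.3124,.13,109.3);c=(.5123,.174,.13,94.6);d=(.5396,.0355,.10,79.9)
for p,q in((b,c),(c,d)):print(*rel(p,q))
E
```

```text
[-139.6781   -0.       19.883 ] 14.700000000000003
[-140.2433   30.      -16.1045] 14.699999999999989
```

>>> {"op": "apply_moves", "data": {
  "plan": [
    [0,-0.006,0,0,0,0,0.4],
    [0,-0.015,0,0,0,0,0.4],
    [0,-0.03,0,0,0,0,0.4],
    [0,-0.05,0,0,0,0,0.4],
    [0,-0.068,0,0,0,0,0.4]
  ]
}}

```text
time: 9.1
tool_pos: [0.4847, 0.3124, 0.1313]
tool_rot: [-1.571, 0.0, 1.907]
contact_force: [0.5, 0.2, -2.5]
opening: 0.0356
```

>>> {"op": "apply_moves", "data": {
  "plan": [
    [-0.02,0,0.003,0,3,0,0.4],
    [-0.05,0,0.007,0,6,0,0.4],
    [-0.08,0,0.011,0,9,0,0.4],
    [-0.11,0,0.016,0,12,0,0.4],
    [-0.14,0,0.02,0,14.7,0,0.4]
  ]
}}

```text
time: 9.72
tool_pos: [0.5116, 0.1714, 0.1293]
tool_rot: [-1.57, 0.001, 1.647]
contact_force: [0.3, 0.4, -2.2]
opening: 0.0353
```

>>> {"op": "apply_moves", "data": {
  "plan": [
    [-0.035,0.005,-0.004,0,4,0,0.4],
    [-0.075,0.01,-0.009,0,8,0,0.4],
    [-0.11,0.018,-0.013,0,12,0,0.4],
    [-0.13,0.025,-0.015,0,14.7,0,0.4],
    [-0.14,0.03,-0.016,0,14.7,0,0.4]
  ]
}}

```text
time: 10.35
tool_pos: [0.5388, 0.0341, 0.0991]
tool_rot: [-1.57, 0.0, 1.392]
contact_force: [0.4, 0.7, -2.0]
opening: 0.0357
```

```bash
python3 - <<'E'
from h import *
t=cams.read_camera("top");s=cams.read_camera("side")
cv2.imwrite("pics/ins.png",np.hstack([crop(t,180,155,65,60,6),crop(s,200,155,65,60,6)]))
print(now(),robot.observe()["qpos"],robot.observe()["torque"])
for n in("top","side"):
  print(n,w2p(n,[.5396,.0355,.022]),w2p(n,[.5396,.0355,.057]))
E
```

```text
(np.float64(0.538760749916318), np.float64(0.03477143380174801), np.float64(0.09902259747733937), np.float64(79.85562921660342)) [-0.0775  0.519   1.6645 -0.      0.9595 -3.042 ] [ 0.1966 -0.063  -0.0014]
top [235.3481 200.3142] [234.8593 198.4428]
side [231.6462 204.0984] [231.3165 196.1006]
```

View pics/ins.png

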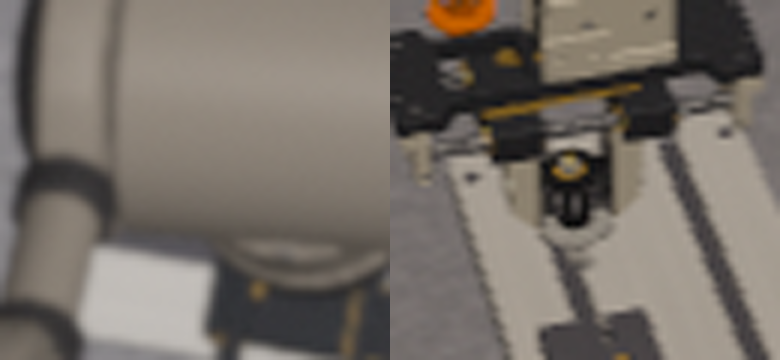

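```bash
python3 - <<'E'
from h import *
print(w2p("side",[.5388,.0348,.1202]), c2n((179,165),200,155,6))
print(w2p("side",[.5388,.0348,.0532+.0235]), c2n((582-390,230),200,155,6), "flange bottom centre")
# slot centreline in side: where is it, ends from the plate crops
S=lambda X:c2n(X,200,165,6)
for q in[(143,84),(197,240)]: print("slot",p2w("side",S(q),.022))
A=lambda X:c2n(X,180,140,5.33)
for q in[(31,276),(190,301),(330,326)]: print("slot top",p2w("top",A(q),.022))
u=np.array([.1742,.9847]);n=np.array([.9847,-.1742])
for f,q in(("side",S((143,84))),("side",S((197,240))),("top",A((31,276))),("top",A((190,301))),("top",A((330,326)))):
  print(f,(p2w(f,q,.022)[:2]-[.5334,.0002])@np.c_[n,u])
E
```

```text
[230.5518 181.2548] [229.4167 182.0833]
[230.9851 191.6981] [231.5833 192.9167] flange bottom centre
slot [0.5663 0.1669 0.022 ]
slot [0.5409 0.0323 0.022 ]
slot top [0.5628 0.1647 0.022 ]
slot top [0.5506 0.0875 0.022 ]
slot top [0.5385 0.0196 0.022 ]
side [0.0034 0.1699]
side [0.0018 0.0329]
top [0.0003 0.1672]
top [0.0018 0.089 ]
top [0.0016 0.02  ]
```

>>> {"op": "apply_moves", "data": {
  "plan": [
    [0,0.008,-0.001,0,0,0,0.4],
    [0,0.018,-0.002,0,0,0,0.4],
    [0,0.026,-0.0026,0,0,0,0.4],
    [0,0.0295,-0.0026,0,0,0,0.4],
    [0,0.0295,-0.0026,0,0,0,0.4]
  ]
}}

```text
time: 11.08
tool_pos: [0.5416, 0.035, 0.0698]
tool_rot: [-1.57, 0.0, 1.394]
contact_force: [-0.1, 0.1, -2.3]
opening: 0.0354
```

>>> {"op": "apply_moves", "data": {
  "plan": [
    [0,0.001,0,0,0,0,0.4],
    [0,0.0015,0,0,0,0,0.4],
    [0,0.002,0,0,0,0,0.4],
    [0,0.0025,0,0,0,0,0.4],
    [0,0.0025,0,0,0,0,0.4]
  ]
}}

```text
time: 11.7
tool_pos: [0.5417, 0.0348, 0.0677]
tool_rot: [-1.571, 0.0, 1.394]
contact_force: [0.3, -0.1, -2.5]
opening: 0.0357
```

>>> {"op": "apply_moves", "data": {
  "plan": [
    [0,0.0005,0,0,0,0,0.4],
    [0,0.0008,0,0,0,0,0.4],
    [0,0.0011,0,0,0,0,0.4],
    [0,0.0014,0,0,0,0,0.4],
    [0,0.0014,0,0,0,0,0.4]
  ]
}}

```text
time: 12.32
tool_pos: [0.5419, 0.0349, 0.0671]
tool_rot: [-1.572, -0.0, 1.394]
contact_force: [-3.4, -0.2, 6.6]
opening: 0.0354
```

```bash
python3 - <<'E'
from h import *
o=robot.observe();print(now(),o["contact_force"],o["torque"])
E
```

```text
(np.float64(0.5419195130423289), np.float64(0.03491466573936862), np.float64(0.06713142949482725), np.float64(79.88044271919046)) [-3.3689 -0.2453  6.6297] [ 0.2754  0.4858 -0.0308]
```

>>> {"op": "apply_moves", "data": {
  "plan": [
    [0,-0.0003,0.0004,0,0,0,0.4],
    [0,-0.0003,0.0008,0,0,0,0.4],
    [0,-0.0003,0.0012,0,0,0,0.4],
    [0,-0.0003,0.0012,0,0,0,0.4],
    [0,-0.0003,0.0012,0,0,0,0.4]
  ]
}}

```text
time: 12.95
tool_pos: [0.5415, 0.0349, 0.0671]
tool_rot: [-1.573, -0.0, 1.394]
contact_force: [1.1, -0.6, 5.3]
opening: 0.0358
```

```bash
python3 - <<'E'
from h import *
o=robot.observe();print(now(),o["contact_force"],o["torque"])
E
```

```text
(np.float64(0.5414857807315692), np.float64(0.03492370163158802), np.float64(0.06709097357452283), np.float64(79.8719900535602)) [ 1.1061 -0.5583  5.2536] [ 0.1539 -0.4244 -0.0082]
```

>>> {"op": "apply_moves", "data": {
  "plan": [
    [0,-0.001,0,0,0,0,0.4],
    [0,-0.002,0,0,0,0,0.4],
    [0,-0.002,0,0,0,0,0.4],
    [0,-0.001,0,0,0,0,0.4],
    [0,0,0,0,0,0,0.4]
  ]
}}

```text
time: 13.58
tool_pos: [0.5404, 0.0351, 0.0668]
tool_rot: [-1.57, 0.0, 1.394]
contact_force: [-3.2, 0.3, 6.4]
opening: 0.0356
```

>>> {"op": "apply_moves", "data": {
  "plan": [
    [0,0,0,0,0,0,0.4],
    [0,0.0003,0,0,0,0,0.4],
    [0,0.0006,0,0,0,0,0.4],
    [0,0.0006,0,0,0,0,0.4],
    [0,0.0006,0,0,0,0,0.4]
  ]
}}

```text
time: 14.2
tool_pos: [0.5405, 0.0351, 0.0667]
tool_rot: [-1.571, -0.0, 1.394]
contact_force: [-3.0, 0.9, 7.9]
opening: 0.0351
```

```bash
python3 - <<'E'
from h import *
o=robot.observe();print(now(),o["contact_force"],o["torque"])
E
```

```text
(np.float64(0.5405077678375737), np.float64(0.035148879735362626), np.float64(0.06674428190032167), np.float64(79.88159532425054)) [-2.9875  0.9224  7.8967] [0.3538 0.6862 0.0812]
```

>>> {"op": "apply_moves", "data": {
  "plan": [
    [0,-0.001,0,0,0,0,0.4],
    [0,-0.002,0.0006,0,0,0,0.4],
    [0,-0.002,0.0012,0,0,0,0.4],
    [0,-0.001,0.0012,0,0,0,0.4],
    [0,-0.0005,0.0012,0,0,0,0.4]
  ]
}}

```text
time: 14.82
tool_pos: [0.5393, 0.0352, 0.0662]
tool_rot: [-1.571, 0.0, 1.394]
contact_force: [-0.8, -0.6, -2.6]
opening: 0.0354
```

>>> {"op": "apply_moves", "data": {
  "plan": [
    [0,0.0003,0,0,0,0,0.4],
    [0,0.0006,0,0,0,0,0.4],
    [0,0.0009,0,0,0,0,0.4],
    [0,0.0009,0,0,0,0,0.4],
    [0,0.0009,0,0,0,0,0.4]
  ]
}}

```text
time: 15.45
tool_pos: [0.5394, 0.0352, 0.0656]
tool_rot: [-1.571, 0.0, 1.394]
contact_force: [-0.1, 0.3, -2.2]
opening: 0.0351
```

```bash
python3 - <<'E'
from h import *
o=robot.observe();print(now(),o["contact_force"],o["torque"])
E
```

```text
(np.float64(0.539379712679581), np.float64(0.035245356368338594), np.float64(0.06561835721850584), np.float64(79.87721436825277)) [-0.1026  0.2777 -2.1846] [ 0.1333 -0.0392 -0.0314]
```

>>> {"op": "apply_moves", "data": {
  "plan": [
    [0,0.001,0,0,0,0,0.4],
    [0,0.002,0,0,0,0,0.4],
    [0,0.003,0,0,0,0,0.4],
    [0,0.004,0,0,0,0,0.4],
    [0,0.004,0,0,0,0,0.4]
  ]
}}

```text
time: 16.08
tool_pos: [0.5393, 0.0352, 0.0615]
tool_rot: [-1.571, 0.0, 1.394]
contact_force: [-0.3, -0.0, -2.4]
opening: 0.0357
```

>>> {"op": "apply_moves", "data": {
  "plan": [
    [0,0.002,0,0,0,0,0.4],
    [0,0.004,0,0,0,0,0.4],
    [0,0.006,0,0,0,0,0.4],
    [0,0.008,0,0,0,0,0.4],
    [0,0.0085,0,0,0,0,0.4]
  ]
}}

```text
time: 16.7
tool_pos: [0.5393, 0.0352, 0.0529]
tool_rot: [-1.571, 0.0, 1.394]
contact_force: [-0.0, -1.0, -2.2]
opening: 0.0354
```

```bash
python3 - <<'E'
from h import *
o=robot.observe();print(now(),o["contact_force"],o["torque"])
E
```

```text
(np.float64(0.5392754658270057), np.float64(0.03523518289251835), np.float64(0.05289653516250114), np.float64(79.87215081868973)) [-0.031  -1.0087 -2.2351] [ 0.1764  0.0143 -0.0494]
```

>>> {"op": "apply_moves", "data": {
  "plan": [
    [0,0,0,0,9,0,0.4],
    [0,0,0,0,18,0,0.4],
    [0,0,0,0,27,0,0.4],
    [0,0,0,0,36,0,0.4],
    [0,0,0,0,45,0,0.4]
  ]
}}

```text
time: 17.32
tool_pos: [0.5394, 0.0352, 0.0531]
tool_rot: [-1.571, -0.0, 0.604]
contact_force: [-0.3, 0.6, -2.4]
opening: 0.0354
```

```bash
python3 - <<'E'
from h import *
o=robot.observe();print(now(),o["contact_force"],o["torque"])
E
```

```text
(np.float64(0.5394099547092496), np.float64(0.03522988627297673), np.float64(0.053128502458230066), np.float64(34.579612111727066)) [-0.3146  0.6444 -2.3755] [ 0.1408 -0.0708 -0.0145]
```

>>> {"op": "apply_moves", "data": {
  "plan": [
    [0,0,0,0,9,0,0.4],
    [0,0,0,0,18,0,0.4],
    [0,0,0,0,27,0,0.4],
    [0,0,0,0,36,0,0.4],
    [0,0,0,0,43,0,0.4]
  ]
}}

```text
time: 17.95
tool_pos: [0.5389, 0.0355, 0.053]
tool_rot: [-1.571, 0.001, -0.146]
contact_force: [-0.8, 0.8, -2.1]
opening: 0.0357
```

```bash
python3 - <<'E'
from h import *
o=robot.observe();print(now(),o["contact_force"],o["torque"])
E
```

```text
(np.float64(0.5388896115636129), np.float64(0.03549170049522308), np.float64(0.05295129390217149), np.float64(-8.375919398254092)) [-0.8212  0.8053 -2.0634] [0.2667 0.0772 0.0135]
```

>>> {"op": "apply_moves", "data": {
  "plan": [
    [0,0,0,0,3,0,0.4],
    [0,0,0,0,6,0,0.4],
    [0,0,0,0,9,0,0.4],
    [0,0,0,0,9,0,0.4],
    [0,0,0,0,9,0,0.4]
  ]
}}

```text
time: 18.58
tool_pos: [0.539, 0.0354, 0.0529]
tool_rot: [-1.571, 0.001, -0.298]
contact_force: [-1.5, 1.9, -3.8]
opening: 0.0352
```

```bash
python3 - <<'E'
from h import *
o=robot.observe();print(now(),o["contact_force"],o["torque"])
E
```

```text
(np.float64(0.5390458348135533), np.float64(0.03543160304341664), np.float64(0.05293930086296372), np.float64(-17.064022432405963)) [-1.5396  1.8501 -3.8176] [ 0.4093  0.0704 -0.0039]
```

>>> {"op": "apply_moves", "data": {
  "plan": [
    [0,-0.0005,0,0,0,0,0.4],
    [0,-0.001,0,0,0,0,0.4],
    [0,-0.0013,0,0,0,0,0.4],
    [0,-0.0013,0,0,0,0,0.4],
    [0.0005,-0.0013,-0.004,0,0,0,0.4]
  ]
}}

```text
time: 19.2
tool_pos: [0.5386, 0.0319, 0.0543]
tool_rot: [-1.57, 0.0, -0.299]
contact_force: [-1.6, 5.9, -5.3]
opening: 0.0357
```

```bash
python3 - <<'E'
from h import *
o=robot.observe();print(now(),o["contact_force"],o["torque"])
E
```

```text
(np.float64(0.5386191994356057), np.float64(0.03192799379486903), np.float64(0.05431909719817467), np.float64(-17.128121866360743)) [-1.6455  5.9336 -5.2571] [ 1.1706 -0.0447  0.0156]
```

>>> {"op": "apply_moves", "data": {
  "plan": [
    [0,0.0005,0,0,0,0,0.4],
    [0.0001,0.0005,-0.001,0,0,0,0.4],
    [0.0003,0.0005,-0.002,0,0,0,0.4],
    [0.0004,0.0005,-0.003,0,0,0,0.4],
    [0.0004,0.0005,-0.003,0,0,0,0.4]
  ]
}}

```text
time: 19.82
tool_pos: [0.5383, 0.0281, 0.054]
tool_rot: [-1.571, -0.0, -0.299]
contact_force: [-1.7, 2.7, -2.9]
opening: 0.0354
```

```bash
python3 - <<'E'
from h import *
o=robot.observe();print(now(),o["contact_force"],o["torque"])
E
```

```text
(np.float64(0.5382863195761601), np.float64(0.028072068097167852), np.float64(0.054008974030427565), np.float64(-17.127132395905893)) [-1.7116  2.651  -2.8984] [0.5446 0.2169 0.0765]
```

>>> {"op": "apply_moves", "data": {
  "plan": [
    [0.0002,0,-0.002,0,0,0,0.4],
    [0.0005,0,-0.004,0,0,0,0.4],
    [0.0007,0,-0.006,0,0,0,0.4],
    [0.001,0,-0.008,0,0,0,0.4],
    [0.0012,0,-0.01,0,0,0,0.4]
  ]
}}

```text
time: 20.45
tool_pos: [0.5364, 0.0182, 0.0539]
tool_rot: [-1.571, -0.0, -0.299]
contact_force: [-1.1, 3.8, -2.5]
opening: 0.0354
```

```bash
python3 - <<'E'
from h import *
o=robot.observe();print(now(),o["contact_force"],o["torque"])
E
```

```text
(np.float64(0.5363864726222134), np.float64(0.018172867152466597), np.float64(0.05389992275532118), np.float64(-17.129419297343052)) [-1.0648  3.8206 -2.5414] [0.6415 0.1109 0.0596]
```

>>> {"op": "apply_moves", "data": {
  "plan": [
    [0.0003,0,-0.0025,0,0,0,0.4],
    [0.0006,0,-0.005,0,0,0,0.4],
    [0.0009,0,-0.0075,0,0,0,0.4],
    [0.0012,0,-0.01,0,0,0,0.4],
    [0.0015,0,-0.012,0,0,0,0.4]
  ]
}}

```text
time: 21.08
tool_pos: [0.5343, 0.0063, 0.0539]
tool_rot: [-1.571, -0.0, -0.299]
contact_force: [-1.1, 3.1, -0.8]
opening: 0.0355
```

>>> {"op": "apply_moves", "data": {
  "plan": [
    [0.0003,0,-0.0025,0,0,0,0.4],
    [0.0006,0,-0.005,0,0,0,0.4],
    [0.0009,0,-0.007,0,0,0,0.4],
    [0.0011,0,-0.009,0,0,0,0.4],
    [0.0011,0,-0.009,0,0,0,0.4]
  ]
}}

```text
time: 21.7
tool_pos: [0.5326, -0.0027, 0.0539]
tool_rot: [-1.571, 0.0, -0.299]
contact_force: [-1.4, 1.7, -2.7]
opening: 0.0358
```

```bash
python3 - <<'E'
from h import *
o=robot.observe();print(now(),o["contact_force"],o["torque"])
E
```

```text
(np.float64(0.5326200814170804), np.float64(-0.0027483928898810552), np.float64(0.05390661452301684), np.float64(-17.132148122795137)) [-1.3848  1.6925 -2.7212] [0.3375 0.1981 0.0179]
```

>>> {"op": "apply_moves", "data": {
  "plan": [
    [0.0001,0,-0.001,0,0,0,0.4],
    [0.0002,0,-0.002,0,0,0,0.4],
    [0.0004,0,-0.003,0,0,0,0.4],
    [0.0005,0,-0.004,0,0,0,0.4],
    [0.0005,0,-0.004,0,0,0,0.4]
  ]
}}

```text
time: 22.32
tool_pos: [0.532, -0.0066, 0.0539]
tool_rot: [-1.571, -0.0, -0.299]
contact_force: [-0.8, 2.5, -2.8]
opening: 0.0355
```

>>> {"op": "apply_moves", "data": {
  "plan": [
    [0.0001,0,-0.0005,0,0,0,0.4],
    [0.0001,0,-0.001,0,0,0,0.4],
    [0.0002,0,-0.0015,0,0,0,0.4],
    [0.0002,0,-0.002,0,0,0,0.4],
    [0.0002,0,-0.002,0,0,0,0.4]
  ]
}}

```text
time: 22.95
tool_pos: [0.5318, -0.0074, 0.054]
tool_rot: [-1.569, -0.0, -0.299]
contact_force: [-0.3, 7.4, -1.4]
opening: 0.0352
```

>>> {"op": "apply_moves", "data": {
  "plan": [
    [0,0.0003,0.0003,0,0,0,0.4],
    [0,0.0006,0.0006,0,0,0,0.4],
    [0,0.0006,0.0006,0,0,0,0.4],
    [0,0.0006,0.0006,0,0,0,0.4],
    [0,0.0006,0.0006,0,0,0,0.4]
  ]
}}

```text
time: 23.58
tool_pos: [0.5321, -0.0073, 0.0538]
tool_rot: [-1.57, -0.001, -0.299]
contact_force: [-1.1, 5.0, 1.2]
opening: 0.0353
```

>>> {"op": "apply_moves", "data": {
  "plan": [
    [0,0.0002,0,0,0,0,0.4],
    [0,0.0004,0,0,0,0,0.4],
    [0,0.0006,0,0,0,0,0.4],
    [0,0.0006,0,0,0,0,0.4],
    [0,0.0006,0,0,0,0,0.4]
  ]
}}

```text
time: 24.2
tool_pos: [0.5322, -0.0074, 0.0535]
tool_rot: [-1.57, -0.001, -0.299]
contact_force: [-2.1, 4.2, 3.8]
opening: 0.0353
```

>>> {"op": "apply_moves", "data": {
  "plan": [
    [0,-0.0003,0,0,0,0,0.4],
    [0,-0.0003,0,0,5,0,0.4],
    [0,-0.0003,0,0,10,0,0.4],
    [0,-0.0003,0,0,15,0,0.4],
    [0,-0.0003,0,0,20,0,0.4]
  ],
  "squeeze": 45
}}

```text
time: 24.82
tool_pos: [0.5325, -0.0069, 0.0532]
tool_rot: [-1.569, -0.001, -0.651]
contact_force: [1.8, 8.4, -4.0]
opening: 0.0352
```

```bash
python3 - <<'E'
from h import *
o=robot.observe();print(now(),o["contact_force"],o["torque"])
E
```

```text
(np.float64(0.532485209092156), np.float64(-0.006883519275344651), np.float64(0.05323526351802101), np.float64(-37.30391224145497)) [ 1.8237  8.4419 -3.9914] [ 1.6759 -0.437   0.0304]
```

>>> {"op": "apply_moves", "data": {
  "plan": [
    [-0.0003,0,0.0004,0,0,0,0.4],
    [-0.0005,0,0.0009,0,0,0,0.4],
    [-0.0005,0,0.0009,0,0,0,0.4],
    [-0.0005,0,0.0009,0,0,0,0.4],
    [-0.0005,0,0.0009,0,0,0,0.4]
  ]
}}

```text
time: 25.45
tool_pos: [0.5324, -0.0066, 0.0532]
tool_rot: [-1.57, -0.001, -0.648]
contact_force: [0.4, 5.3, -1.4]
opening: 0.0347
```

```bash
python3 - <<'E'
from h import *
o=robot.observe();print(now(),o["contact_force"],o["torque"])
E
```

```text
(np.float64(0.5323687540024953), np.float64(-0.006615861665988573), np.float64(0.05316755119093987), np.float64(-37.13433940861706)) [ 0.3648  5.3376 -1.4071] [ 1.1068 -0.2467 -0.0304]
```

>>> {"op": "apply_moves", "data": {
  "plan": [
    [-0.0003,0,0.0005,0,4,0,0.4],
    [-0.0003,0,0.0005,0,8,0,0.4],
    [-0.0003,0,0.0005,0,12,0,0.4],
    [-0.0003,0,0.0005,0,16,0,0.4],
    [-0.0003,0,0.0005,0,20,0,0.4]
  ]
}}

```text
time: 26.08
tool_pos: [0.533, -0.0062, 0.0529]
tool_rot: [-1.569, -0.001, -0.999]
contact_force: [2.7, 3.6, -6.3]
opening: 0.035
```

```bash
python3 - <<'E'
from h import *
o=robot.observe();print(now(),o["contact_force"],o["torque"])
E
```

```text
(np.float64(0.5329807443711931), np.float64(-0.006205488587501509), np.float64(0.05291269319200268), np.float64(-57.265162789740785)) [ 2.7249  3.6084 -6.2764] [ 1.0036 -0.8135  0.0745]
```

>>> {"op": "apply_moves", "data": {
  "plan": [
    [0.0003,0.0003,0.0005,0,4,0,0.4],
    [0.0003,0.0005,0.0005,0,8,0,0.4],
    [0.0003,0.0006,0.0005,0,12,0,0.4],
    [0.0003,0.0007,0.0005,0,16,0,0.4],
    [0.0003,0.0008,0.0005,0,20,0,0.4]
  ]
}}

```text
time: 26.7
tool_pos: [0.534, -0.0061, 0.0527]
tool_rot: [-1.567, -0.001, -1.348]
contact_force: [3.7, 5.6, -2.3]
opening: 0.0354
```

```bash
python3 - <<'E'
from h import *
o=robot.observe();print(now(),o["contact_force"],o["torque"])
E
```

```text
(np.float64(0.5340062319287909), np.float64(-0.006090810325882026), np.float64(0.05273729222879312), np.float64(-77.24587986825246)) [ 3.6914  5.6353 -2.2544] [ 1.0124 -0.7505  0.167 ]
```

>>> {"op": "apply_moves", "data": {
  "plan": [
    [-0.0005,0,0.0007,0,0,0,0.4],
    [-0.0005,0,0.0007,0,2,0,0.4],
    [-0.0005,0,0.0007,0,4,0,0.4],
    [-0.0005,0,0.0007,0,6,0,0.4],
    [-0.0005,0,0.0007,0,8,0,0.4]
  ]
}}

```text
time: 27.32
tool_pos: [0.5342, -0.0058, 0.0527]
tool_rot: [-1.568, -0.001, -1.488]
contact_force: [5.1, 1.6, 0.2]
opening: 0.0354
```

```bash
python3 - <<'E'
from h import *
o=robot.observe();print(now(),o["contact_force"],o["torque"])
E
```

```text
(np.float64(0.5342104055741982), np.float64(-0.005774121011617185), np.float64(0.0526704999208446), np.float64(-85.24975797434574)) [5.1206 1.6067 0.1762] [ 0.4942 -1.2413  0.1312]
```

>>> {"op": "apply_moves", "data": {
  "plan": [
    [0,0,0.0008,0,0,0,0.4],
    [0,0,0.001,0,2,0,0.4],
    [0,0,0.001,0,5,0,0.4],
    [0,0,0.001,0,8,0,0.4],
    [0,0,0.001,0,8,0,0.4]
  ]
}}

```text
time: 27.95
tool_pos: [0.5347, -0.0057, 0.0526]
tool_rot: [-1.569, -0.0, -1.626]
contact_force: [3.4, 1.1, 4.3]
opening: 0.0356
```

```bash
python3 - <<'E'
from h import *
o=robot.observe();print(now(),o["contact_force"],o["torque"])
E
```

```text
(np.float64(0.5347386856558417), np.float64(-0.005695974562387043), np.float64(0.05263449209417535), np.float64(-93.14913442823898)) [3.3989 1.0818 4.2701] [ 0.1914 -0.9707  0.1018]
```

>>> {"op": "apply_moves", "data": {
  "plan": [
    [0,-0.0003,0.0005,0,2,0,0.4],
    [0,-0.0003,0.0007,0,4,0,0.4],
    [0,-0.0003,0.0007,0,7,0,0.4],
    [0,-0.0003,0.0007,0,10,0,0.4],
    [0,-0.0003,0.0007,0,10,0,0.4]
  ]
}}

```text
time: 28.58
tool_pos: [0.5352, -0.0058, 0.0526]
tool_rot: [-1.57, -0.0, -1.8]
contact_force: [4.4, -0.3, 3.7]
opening: 0.0351
```

```bash
python3 - <<'E'
from h import *
o=robot.observe();print(now(),o["contact_force"],o["torque"])
E
```

```text
(np.float64(0.5352042860669038), np.float64(-0.005775621251663961), np.float64(0.05262481694866485), np.float64(-103.14390203405449)) [ 4.3766 -0.3239  3.6723] [-0.0442 -1.2196  0.1013]
```

>>> {"op": "apply_moves", "data": {
  "plan": [
    [0.0002,-0.0002,0.0005,0,2,0,0.4],
    [0.0004,-0.0002,0.0009,0,4,0,0.4],
    [0.0004,-0.0002,0.0009,0,7,0,0.4],
    [0.0004,-0.0002,0.0009,0,10,0,0.4],
    [0.0004,-0.0002,0.0009,0,10,0,0.4]
  ]
}}

```text
time: 29.2
tool_pos: [0.5356, -0.0062, 0.0526]
tool_rot: [-1.571, -0.0, -1.975]
contact_force: [3.5, 0.2, 1.6]
opening: 0.0354
```

```bash
python3 - <<'E'
from h import *
o=robot.observe();print(now(),o["contact_force"],o["torque"])
E
```

```text
(np.float64(0.5356014645249754), np.float64(-0.006206758715111384), np.float64(0.052619773921636706), np.float64(-113.14271538878536)) [3.5125 0.1541 1.5975] [-0.0294 -1.2036  0.1468]
```

>>> {"op": "apply_moves", "data": {
  "plan": [
    [0.0002,0,0.0005,0,2,0,0.4],
    [0.0004,0,0.0009,0,4,0,0.4],
    [0.0004,0,0.0009,0,7,0,0.4],
    [0.0004,0,0.0009,0,10,0,0.4],
    [0.0004,0,0.0009,0,10,0,0.4]
  ]
}}

```text
time: 29.82
tool_pos: [0.536, -0.0068, 0.0526]
tool_rot: [-1.571, -0.0, -2.149]
contact_force: [1.6, 3.7, 1.8]
opening: 0.0349
```

```bash
python3 - <<'E'
from h import *
o=robot.observe();print(now(),o["contact_force"],o["torque"])
E
```

```text
(np.float64(0.5359574158882263), np.float64(-0.006761297426068302), np.float64(0.05258175929031003), np.float64(-123.14224757147288)) [1.6353 3.6833 1.7606] [ 0.1159 -0.8952  0.1472]
```

>>> {"op": "apply_moves", "data": {
  "plan": [
    [0.0001,0,0.0003,0,2,0,0.4],
    [0.0001,0,0.0005,0,4,0,0.4],
    [0.0001,0,0.0005,0,7,0,0.4],
    [0.0001,0,0.0005,0,10,0,0.4],
    [0.0001,0,0.0005,0,10,0,0.4]
  ]
}}

```text
time: 30.45
tool_pos: [0.5362, -0.0073, 0.0525]
tool_rot: [-1.571, -0.001, -2.324]
contact_force: [0.2, 3.3, 1.9]
opening: 0.0352
```

```bash
python3 - <<'E'
from h import *
for i in range(4):
  o=robot.observe();print(now()[3],o["contact_force"],o["torque"]);cams.read_camera("top")
E
```

```text
-133.14462733967548 [0.2354 3.3476 1.9353] [ 0.113  -0.5963  0.1719]
-133.10370901472916 [1.4875 2.7562 1.7976] [ 0.1127 -0.6248  0.1552]
-133.09916066995248 [1.1824 3.433  1.6499] [ 0.0509 -0.5624  0.1528]
-133.10230145323132 [-0.5073  3.6568  2.0356] [ 0.1577 -0.5398  0.1723]
```

>>> {"op": "apply_moves", "data": {
  "plan": [
    [0.0001,0,0.0002,0,2,0,0.4],
    [0.0002,0,0.0005,0,4,0,0.4],
    [0.0002,0,0.0005,0,7,0,0.4],
    [0.0002,0,0.0005,0,10,0,0.4],
    [0.0002,0,0.0005,0,10,0,0.4]
  ]
}}

```text
time: 31.28
tool_pos: [0.5365, -0.0077, 0.0525]
tool_rot: [-1.571, -0.001, -2.498]
contact_force: [-0.2, 3.4, 0.4]
opening: 0.0353
```

```bash
python3 - <<'E'
from h import *
for i in range(3):
  o=robot.observe();print(now()[3],o["contact_force"],o["torque"]);i<2 and cams.read_camera("top")
E
```

```text
-143.14651960829843 [-0.247   3.4275  0.3669] [-0.0671 -0.3767  0.2468]
-143.1063830553335 [0.2628 3.6163 0.3682] [-0.0168 -0.3228  0.1751]
-143.10317196711114 [ 0.3135  3.6566 -0.1309] [ 0.0008 -0.2427  0.1821]
```

>>> {"op": "apply_moves", "data": {
  "plan": [
    [0.0002,0,0.0002,0,2,0,0.4],
    [0.0003,0,0.0004,0,4,0,0.4],
    [0.0003,0,0.0004,0,6,0,0.4],
    [0.0003,0,0.0004,0,8,0,0.4],
    [0.0003,0,0.0004,0,10,0,0.4]
  ]
}}

```text
time: 32.0
tool_pos: [0.5367, -0.0082, 0.0525]
tool_rot: [-1.571, -0.0, -2.675]
contact_force: [0.5, 3.7, -2.1]
opening: 0.0352
```

```bash
python3 - <<'E'
from h import *
for i in range(3):
  o=robot.observe();print(now(),o["contact_force"],o["torque"]);i<2 and cams.read_camera("top")
E
```

```text
(np.float64(0.5367077934671936), np.float64(-0.008226863135395113), np.float64(0.052492782175466476), np.float64(-153.24540098827157)) [ 0.54    3.6784 -2.1197] [-0.0427 -0.3134  0.403 ]
(np.float64(0.536701124063786), np.float64(-0.008238693033102708), np.float64(0.05248806904611112), np.float64(-153.32527439651753)) [-0.7278  4.727  -2.3615] [-0.0153 -0.2924  0.3835]
(np.float64(0.5366637095399971), np.float64(-0.00822917150155908), np.float64(0.05248879706888071), np.float64(-153.194646762313)) [ 0.691   4.4856 -3.2366] [-0.0471 -0.3467  0.3291]
```

>>> {"op": "apply_moves", "data": {
  "plan": [
    [0,0,0.0002,0,2,0,0.4],
    [0,0.0001,0.0004,0,4,0,0.4],
    [0,0.0001,0.0004,0,6,0,0.4],
    [0,0.0002,0.0004,0,8,0,0.4],
    [0,0.0002,0.0004,0,10,0,0.4]
  ]
}}

```text
time: 32.72
tool_pos: [0.5368, -0.0087, 0.0524]
tool_rot: [-1.571, -0.001, -2.849]
contact_force: [-1.2, 4.1, -2.4]
opening: 0.035
```

```bash
python3 - <<'E'
from h import *
for i in range(3):
  o=robot.observe();print(now(),o["contact_force"],o["torque"]);i<2 and cams.read_camera("top")
E
```

```text
(np.float64(0.5367834267047442), np.float64(-0.008671210533020985), np.float64(0.05241918410916205), np.float64(-163.24365840358288)) [-1.1513  4.1193 -2.3617] [-0.2866  0.0045  0.5276]
(np.float64(0.5368278494882792), np.float64(-0.008696247145469002), np.float64(0.05243921873498336), np.float64(-163.32377460251143)) [-1.2888  2.7741 -1.4308] [-0.2771  0.0985  0.495 ]
(np.float64(0.5368134546261014), np.float64(-0.008688643623231922), np.float64(0.05243867579154884), np.float64(-163.19342293585518)) [-1.97    2.5529 -1.8908] [-0.3381  0.1301  0.4146]
```

>>> {"op": "apply_moves", "data": {
  "plan": [
    [0,0,0.0002,0,2,0,0.4],
    [0,0.0001,0.0003,0,4,0,0.4],
    [0,0.0001,0.0003,0,6,0,0.4],
    [0,0.0001,0.0003,0,8,0,0.4],
    [0,0.0001,0.0003,0,8,0,0.4]
  ]
}}

```text
time: 33.45
tool_pos: [0.5369, -0.009, 0.0524]
tool_rot: [-1.571, -0.001, -2.987]
contact_force: [-4.0, 1.9, 0.0]
opening: 0.035
```

```bash
python3 - <<'E'
from h import *
o=robot.observe();print(now(),o["contact_force"],o["torque"],o["qpos"][5])
E
```

```text
(np.float64(0.5368684817530212), np.float64(-0.008997979531718506), np.float64(0.05238542926148492), np.float64(-171.15941794755716)) [-4.0064  1.8652  0.0139] [-0.7671  0.6115  0.4673] 1.2575617033769368
```

>>> {"op": "apply_moves", "data": {
  "plan": [
    [0,0,0,0,0,0,0.05],
    [0,0,0,0,0,0,0.05],
    [0,0,0,0,0,0,0.05],
    [0,0,0,0,0,0,0.05],
    [0,0,0,0,0,0,0.05]
  ]
}}

```text
time: 34.08
tool_pos: [0.5373, -0.0089, 0.0525]
tool_rot: [-1.571, 0.0, -2.987]
contact_force: [0.4, -0.0, 0.6]
opening: 0.0434
```

>>> {"op": "apply_moves", "data": {
  "plan": [
    [0,-0.005,0,0,0,0,0.05],
    [0,-0.015,0,0,0,0,0.05],
    [0,-0.03,0,0,0,0,0.05],
    [0,-0.055,0,0,0,0,0.05],
    [0,-0.085,0,0,0,0,0.05]
  ]
}}

```text
time: 34.7
tool_pos: [0.537, -0.0088, 0.139]
tool_rot: [-1.571, 0.0, -2.987]
contact_force: [0.3, -0.6, -0.8]
opening: 0.043
```

```bash
python3 - <<'E'
from h import *
print(*rel(now(),(.42,.25,.22,now()[3])))
E
```

```text
[  75.682   -81.0436 -273.7462] -0.0
```

Clear of the knob. Next I'll move aside and look.

>>> {"op": "apply_moves", "data": {
  "plan": [
    [0.01,-0.04,-0.03,0,0,0,0.05],
    [0.025,-0.08,-0.08,0,0,0,0.05],
    [0.04,-0.08,-0.14,0,0,0,0.05],
    [0.06,-0.08,-0.2,0,0,0,0.05],
    [0.075,-0.08,-0.26,0,0,0,0.05]
  ]
}}

```text
time: 35.33
tool_pos: [0.4227, 0.2362, 0.2189]
tool_rot: [-1.571, 0.002, -2.987]
contact_force: [0.7, -0.7, 0.6]
opening: 0.0436
```

```bash
python3 - <<'E'
from h import *
t=cams.read_camera("top");s=cams.read_camera("side")
cv2.imwrite("pics/fin.png",np.hstack([crop(t,200,165,110,85,3.6),crop(s,200,165,110,85,3.6)]))
cv2.imwrite("pics/fin2.png",np.hstack([crop(t,225,180,62,50,6.4),crop(s,215,180,62,50,6.4)]))
E
```

```text
(no output)
```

View pics/fin2.png

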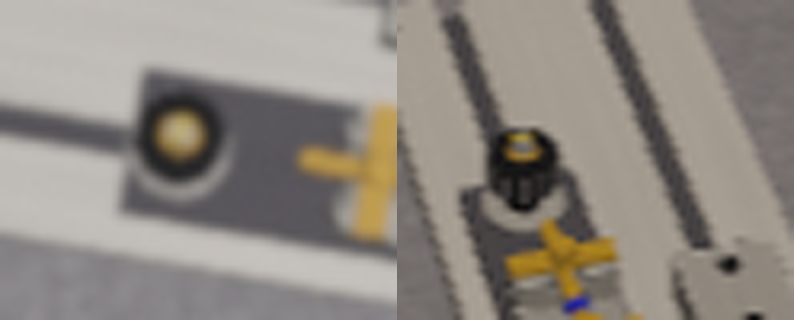

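```bash
python3 - <<'E'
from h import *
T=lambda X:c2n(X,225,180,6.4);S=lambda X:c2n((X[0]-397,X[1]),215,180,6.4)
u=np.array([.1742,.9847]);n=np.array([.9847,-.1742])
F=(p2w("top",T((145,70)),.03)+p2w("top",T((122,210)),.03))[:2]/2
B=p2w("top",T((182,133)),.076)[:2];K=p2w("top",T((181,135)),.067)[:2]
Bs=p2w("side",S((523,146)),.076)[:2]
print("front",F,"bolt",B,K,Bs)
for b in(B,K,Bs):print((b-F)@u,(b-F)@n)
A=lambda X:c2n(X,180,140,5.33);F0=(p2w("top",A((360,271)),.03)+p2w("top",A((341,390)),.03))[:2]/2
D0=p2w("top",A((492,345)),.0626)[:2];D1=p2w("top",T((300,158)),.0626)[:2]
print("jig shift front",(F-F0)@u,(F-F0)@n,"dop",(D1-D0)@u,(D1-D0)@n)
E
```

```text
front [0.5357 0.0093] bolt [ 0.5323 -0.0096] [ 0.5327 -0.0093] [ 0.528  -0.0151]
-0.019224821274471074 -0.0001279378143648143
-0.01886553699127642 0.0002466130632460397
-0.025432673399037837 -0.0033315739736451888
jig shift front -0.00014447180656987666 0.0004089459402360987 dop 0.0011184271275354169 -5.620895675284505e-05
```

```bash
python3 - <<'E'
from h import *
print(robot.hand_in(),robot.observe()["time"])
E
```

```text
the job is handed in; nothing more can be done
the job is handed in; nothing more can be done
```

The T-bolt is in the jig's notch and tightened by hand, and I handed the job in at about 36 s with the arm clear. No verdict came back.

**What I did:** I took the bolt from the rack and let its head into the slot in front of the notch. That took three touches on the plate before it dropped in, the hardest about 10 N. I turned it clockwise about 97° and slid it along the slot until it stopped. I then turned the knob until it bore, at a tool yaw between about -134° and -141°. From there I tightened a further 0.5 to 0.7 rad; the torque peaked at about 0.53 N m.

**Last checks:**
- **Seat:** In the top view the bolt axis is about 19 mm behind the foot's front edge, where 20 mm is nominal. That is within the measuring error.
- **Jig:** It shifted less than about 1 mm by the picture, also within the error.

**What was uncertain or disagreed:**
- **Side view:** It put the bolt 25 mm behind the front edge. I put that down to misreading the bolt's top at that angle and did not resolve it; the felt stop and the top view agree with each other.
- **Push on the jig:** The force along the plate passed the 7 N limit for a moment twice, reaching 7.4 N on reaching the notch and 8.4 N early in tightening. This included some rubbing in the slot, and I eased off at once.
- **Off-centre grip:** The knob sat about 2.5 mm off the jaw centre, so I shifted the arm along with it while tightening.
- **Start of bearing:** I read it from where the torque began to rise, so the tightening angle is good to about ±0.1 rad.

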